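# Gauge an offcut on the ledge and drop it down the chute

## Task

Slide the oak offcut along the ledge against the sliding stop, push stop and offcut on until the stop comes up hard against its hidden end and its rubber buffer is clearly squeezed (about 10 N, never over 15 N), then push the offcut sideways through the gap in the guard rail so that it drops into the chute and lies there. Keep the offcut sliding on the ledge: do not lift it; and leave the other things where they are.

Things in the scene. Friction and masses are not known exactly. Their poses are not given: they have to be found in the camera images.
- stand: Plywood ledge on side panels, fixed to the bench. Origin at bench level, z up, +y along the ledge, -x to the chute side (towards the robot). Ledge top 120 mm above the origin, x -50 to +110, y -190 to +190 mm. Nothing stands on it at the +y end of the offcut nor within 30 mm behind it.
- ledge_edge (a point): Middle of the ledge's chute-side top edge (stand x -50, y 0, z 120 mm), axes as the stand. A steel guard rail runs along this edge, x -50 to -44, 10 mm high above the ledge, with one gap 130 mm wide, its middle at y -40 mm, +-15 (its setting varies, not measured). When the stop is at its end and the offcut just touches the relaxed buffer, the offcut is opposite the gap, middles within 4 mm.
- chute (a point): Sheet-metal chute under the edge, open on top; this point is the middle of its sloping floor, axes as the stand. Inside it runs from stand x -44 to -166, y -133 to +53 mm; floor 72 mm high at the ledge, falling to 10 mm; cheeks 108 mm and end lip 68 mm high above the bench.
- offcut: Loose oak block, 45 (x) x 110 (y) x 38 (z) mm, 0.13 to 0.27 kg. Origin at the middle of its underside, z up, y along its length. It starts on the ledge on the +y side of the stop, its length roughly along the ledge but not quite square, clear of the stop and the rail.
- offcut_centre (a point): Centre of the oak offcut, 19 mm above its underside.
- stop: Aluminium stop with a rubber buffer, stem in a housing at the ledge's -y end. Origin: middle of the relaxed buffer face (38 wide, 28 high, looks to +y), 21 mm over the ledge. Pushed to -y it slides stiffly (3.5 N, offcut friction adds 1 to 3 N), stays where left, and ends hard after 20 to 60 mm more (hidden, varies). Then the buffer yields 4 N/mm, to 8 mm; let go, it returns the offcut a few mm, as it should.
- bracket_c: Bystander: small bent steel bracket, 18x52x40 mm, on the back part of the ledge. Origin under its middle.
- bolt: Bystander: steel bolt, 20x66x17 mm, lying on the back part of the ledge. Origin under its middle.
- spool: Bystander: solder spool, 54 mm across, 37 mm high, on the bench to the right.
- jar: Bystander: dark jar, 64 mm across, 96 mm high, on the bench to the right.
- screwdriver: Bystander: screwdriver, 212 mm long, on the bench to the left.
- tape_measure: Bystander: tape measure, 39x79x63 mm, on the bench to the left.
There are look-alikes about, which are no part of the job. What is shaped like the offcut but blue is not meant.

How it is judged (in metres and radians):
On the way, in this order (a step that is already met when the one before it is completed fails the run):
1. the stop is at its hard end and the offcut squeezes its buffer with more than 6 N (contact force between offcut and stop above 6 N), for 0.15 s.
2. the offcut has dropped into the chute (z of offcut_centre in the frame of stand below 0.095 m and x of offcut_centre in the frame of stand between -0.168 and -0.045 m and y of offcut_centre in the frame of stand between -0.135 and 0.055 m), for 0.2 s.
At the end, for the whole second after the job is handed in: The offcut lies still in the chute: its centre is within the chute's walls (stand x -168 to -45, y -135 to +55 mm) and at least 25 mm below the ledge's top (all of step 2 and linear speed of offcut below 0.02 m/s); the robot touches nothing.
It fails at once if the offcut is pressed on the stop with more than 15 N (contact force between offcut and stop above 15 N).
It fails at once if the offcut is lifted more than 15 mm off the ledge (z of offcut in the frame of stand above 0.135 m).
It fails at once if a bystander is moved more than 30 mm (distance of any of bracket_c, bolt, spool, jar, screwdriver, tape_measure from where it was at the start of the episode above 0.03 m).
It also fails if it takes over 58 s, if anything falls off the work surface, if the arm or the gripper's body presses on something with over 40 N, if the wrist force passes 120 N, or if a joint passes its speed limit or range.

## Robot

A 6-joint arm with a two-finger parallel gripper is mounted at the origin on a cart in front of the work surface, level with it; the furniture and walls round the work are solid. World frame = base frame: x ahead of the robot, y to its left, z up, the work surface at z = 0. Lengths are in mm, angles in rad, forces in N, time in s.
With the tool pointing down it reaches from about 250 to 775 mm from the base axis. Payload 8.9 kg.
Tool frame: the origin (TCP) lies at the very end of the fingers, on their centre line; the grasp point (between the pads) lies 19 mm behind it; z points along the fingers, y is the line along which they close (so a half turn about z gives the same grasp; the last joint's range is limited). The gripper opens to 85 mm and grips with 20 to 120 N. Pads are 22 mm wide; open, the fingers measure 114 mm over their backs; the gripper's body (76 mm by 85 mm) begins 54 mm behind the grasp point. The pads swing forward as they close: fully open they stand 13 mm farther back than shut.
Start: joints at [1.116, 0.291, -0.153, 1.127, 0, 1.431], TCP at [163.047, 499.038, 231.305] pointing down, gripper open.
Joint ranges: [-2.52, 2.52], [-0.91, 1.74], [-1.3, 1.37], [-1.96, 2.02], [-1.52, 1.47], [-3.14, 3.14]. Speed limits (rad/s): [2.22, 2.22, 2.79, 3.14, 3.14, 3.14].

## Interface

Orientations are given as [roll, pitch, yaw] about the fixed x, y, z axes, in that order (R = Rz(yaw) Ry(pitch) Rx(roll)).
In Python, from cell import robot gives the robot as it stands. The module is installed in compiled form; this text tells all that it offers.
- The arm moves only by the tool move_arm, never from a script. Its argument "targets" is one flat list of numbers, 7 for each row, row after row: the turn, a rotation vector about the tool's x, y, z in rad, then the shift along the tool's x, y, z in mm, then the finger opening in mm, from 0 to 85.4. A call has 1 to 5 rows; each row is the pose to reach, as a shift and turn from the pose commanded when the call began, along the tool's axes at that moment; what a row does not reach only later rows make up. A row lasts 1/8 s, in which the tool goes at most 62.5 mm and 10.7 degrees, less where a joint would pass 70% of its speed; a pose out of reach is approached as far as the arm can. A call with a gripper value outside its range is refused whole. The fingers move at their own pace and stop on an object; the grip force is fixed at half the most. Time passes only in rows, so rows that repeat a pose let the fingers close. It gives the time, the measured TCP pose, the force, the opening and the grip force at its end, in the units of the state.
- robot.sense(): the state, without advancing time (a new reading comes with each control period).
- robot.grab_frame(name): name is "side" or "top"; returns the picture (420x560x3 uint8, red, green, blue); there is no depth.
- robot.camera_model(name): a dict with "fov_y" (degrees; the focal length in pixels is half the picture's height over the tangent of half this angle, whatever the lens; pixels are square), "cx", "cy" (the principal point, pixels), "dist" ([k1, k2, p1, p2, k3] as OpenCV has them; the pictures are not rectified), "view" (4x4, takes a point from world to camera coordinates). Camera axes: x right, y up, looking along -z (the intrinsics and any distortion apply to the point x, -y, -z); pixel columns grow to the right and rows downward; lengths in mm; the calibration is good to about 2 mm. A picture is of the moment at which its call begins. camera_model takes no time and is no camera call.
- robot.hand_in(): hands the job in; it is judged then, once.
The state is a dict: "clock": time; "joint_pos": joint angles; "joint_vel": joint speeds; "joint_torque": joint torques, N m; "eef_pos": TCP position; "ee_rot": TCP orientation; "contact_force": force on the tool from outside, world axes, zero at the start; "wrist_torque": the same for the moment, N m; "width": finger opening in mm; "grip_force": force on a finger pad.
Only numpy, scipy, OpenCV 4.12 (cv2) and the standard library are available. Lean on these libraries where they do the work, as an engineer would, in place of code of your own. Each camera call takes 0.05 s, during which the arm holds its last target. There are 200 camera calls.

## Working session

There is one attempt and no reset: what is moved stays moved. The work goes in short steps, Python scripts to look and compute and a tool call to move; the robot and the scene stay as the last step left them, time stands still between calls to the robot, and variables do not carry over. Pictures are saved under pics/ and viewed, at most 10 in all, crops included, and the job is handed in when it is done.

Besides the shell and the picture viewer there is one more tool, called after "Emit:" as name(argument=value, ...) on one line, values as JSON. move_arm: Moves the arm, as the interface text tells. Its arguments: {"type":"object","properties":{"targets":{"type":"array"}},"required":["targets"]}

```bash
mkdir -p pics; python3 - <<'E'
from cell import robot
import cv2
for n in("side","top"):
    cv2.imwrite(f"pics/{n}0.png",robot.grab_frame(n)[:,:,::-1]); m=robot.camera_model(n); print(n,m)
s=robot.sense();print(s)
E
```

```text
side {'fov_y': 46.61691169690852, 'cx': 277.96706386069025, 'cy': 200.25836895127938, 'dist': array([-0.07703792,  0.        ,  0.        ,  0.        ,  0.        ]), 'view': array([[ 9.76356760e-01, -2.16093198e-01, -5.58625804e-03,
        -5.18990148e+02],
       [ 1.31773297e-01,  5.74497517e-01,  8.07829438e-01,
        -1.66532134e+02],
       [-1.71357155e-01, -7.89465853e-01,  5.89389848e-01,
        -1.74215197e+03],
       [ 0.00000000e+00,  0.00000000e+00,  0.00000000e+00,
         1.00000000e+00]])}
top {'fov_y': 52.96390235978711, 'cx': 281.9260991542057, 'cy': 214.8819671733361, 'dist': array([0.00065634, 0.        , 0.        , 0.        , 0.        ]), 'view': array([[ 1.36253137e-02, -9.99651422e-01,  2.26138353e-02,
        -1.62789333e+01],
       [ 9.94521754e-01,  1.58925502e-02,  1.03314607e-01,
        -5.50992946e+02],
       [-1.03637985e-01,  2.10822572e-02,  9.94391626e-01,
        -1.21861439e+03],
       [ 0.00000000e+00,  0.00000000e+00,  0.00000000e+00,
         1.00000000e+00]])}
{'clock': 0.1, 'joint_pos': array([ 1.11570817e+00,  2.91266061e-01, -1.54067260e-01,  1.12671112e+00,
        7.39309794e-06,  1.43151252e+00]), 'joint_vel': array([ 0.00088938, -0.00047406,  0.00216127,  0.00117344, -0.00055138,
        0.00045016]), 'joint_torque': array([ 2.04494056e-03, -5.37976491e+01,  3.31918859e+01,  9.28527763e-03,
       -2.30382911e-04,  2.20464841e-06]), 'eef_pos': array([162.85903781, 498.66966266, 230.76173682]), 'ee_rot': array([-3.14035766e+00, -1.80601664e-04,  2.82578819e+00]), 'contact_force': array([ 0.03024295, -0.35509653,  0.83214576]), 'wrist_torque': array([ 0.00347373, -0.02731399, -0.02635683]), 'grip_force': 0.0, 'width': 85.159906154512}
```

View pics/side0.png

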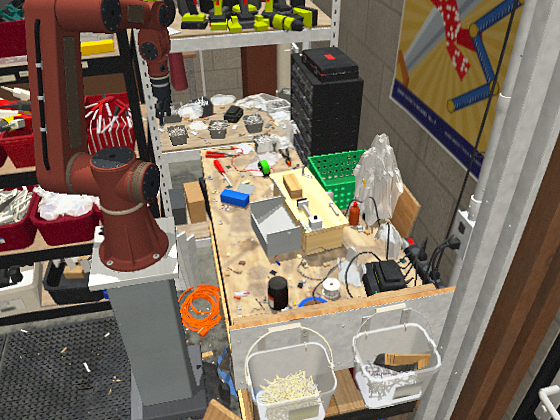

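View pics/top0.png

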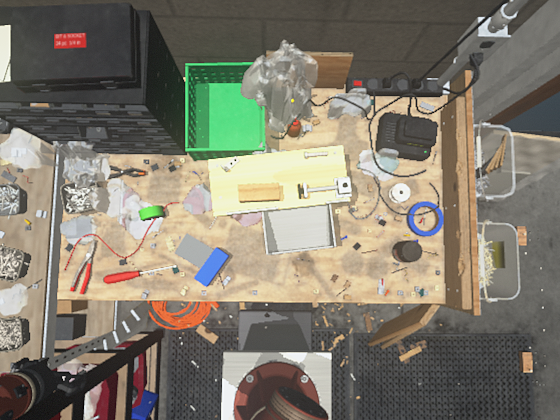

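The side view shows the ledge and chute at about (300,215). The top view shows the ledge at (210–355,148–215), the oak block at (260,193), the stop at (325,190) and the chute at (298,228). These could be taken for the offcut:
- Oak block on the ledge, top (260,193).
- Blue block on the bench, top (211,267).
- Grey sheet beside it, top (195,250).
- Tan box off the bench, side (193,200).

I choose the oak block on the ledge and will check it in a crop.

```bash
python3 - <<'E'
import cv2
i=cv2.imread("pics/top0.png")[140:260,200:360]
cv2.imwrite("pics/c1.png",cv2.resize(i,None,fx=5,fy=5,interpolation=cv2.INTER_CUBIC))
E
```

```text
(no output)
```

View pics/c1.png

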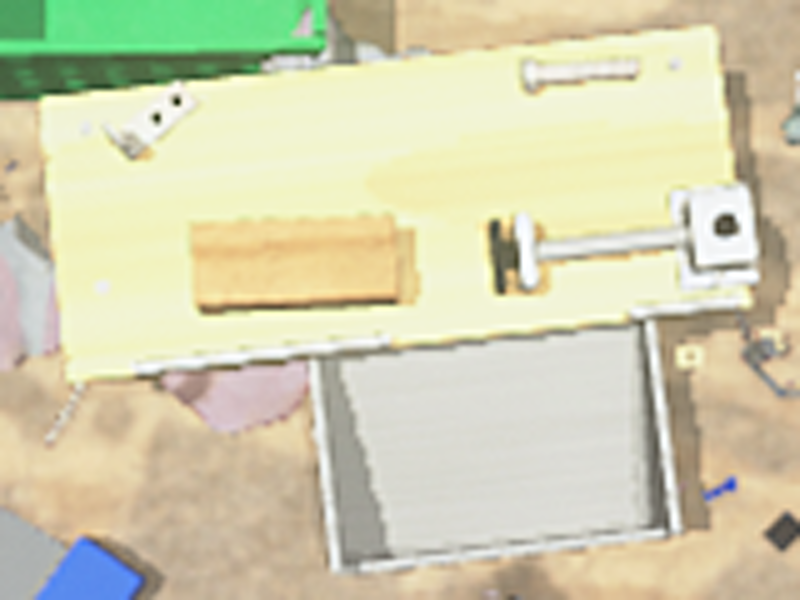

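The crop shows the oak block with top-face corners at crop (192,225), (393,213), (398,300) and (198,310). It is the right one: unpainted oak, on the ledge, on the +y side of the stop. The buffer face is at crop x≈490, and the rail gap runs from x≈390 to 632.

```bash
cat > h.py <<'E'
import numpy as np, cv2
from cell import robot
def cam(n):
    m=robot.camera_model(n); f=210/np.tan(np.radians(m["fov_y"]/2))
    K=np.array([[f,0,m["cx"]],[0,f,m["cy"]],[0,0,1]]); return K,m["dist"],m["view"]
def ray(n,px,z):
    K,d,V=cam(n); p=cv2.undistortPoints(np.array([[px]],float),K,d)[0,0]
    R=V[:3,:3]; c=-R.T@V[:3,3]; r=R.T@np.array([p[0],-p[1],-1]); return c+r*(z-c[2])/r[2]
def proj(n,P):
    K,d,V=cam(n); P=np.atleast_2d(P)@V[:3,:3].T+V[:3,3]
    return cv2.projectPoints(P*[1,-1,-1],np.zeros(3),np.zeros(3),K,d)[0][:,0]
def crop(n,px,z,x0=200,y0=140,s=5): return ray(n,[(px[0]+.5)/s-.5+x0,(px[1]+.5)/s-.5+y0],z)
def fit(L,W):  # rigid 2D fit local->world: yaw,t
    L=np.array(L,float);W=np.array(W)[:,:2];l=L-L.mean(0);w=W-W.mean(0)
    a=np.arctan2((l[:,0]*w[:,1]-l[:,1]*w[:,0]).sum(),(l*w).sum())
    R=np.array([[np.cos(a),-np.sin(a)],[np.sin(a),np.cos(a)]]); t=W.mean(0)-R@L.mean(0)
    return a,t,W-(L@R.T+t)
E
python3 - <<'E'
from h import *
np.set_printoptions(precision=1,suppress=True)
W=[crop("top",p,120) for p in[(41,98),(716,28),(68,382)]]
a,t,r=fit([(110,190),(110,-190),(-50,190)],W); print("stand",a,t,r.ravel())
R=np.array([[np.cos(a),-np.sin(a)],[np.sin(a),np.cos(a)]])
S=lambda p:(np.array(p)[:2]-t)@R
O=[crop("top",p,158) for p in[(192,225),(393,213),(398,300),(198,310)]]
b,o,r2=fit([(22.5,55),(22.5,-55),(-22.5,-55),(-22.5,55)],O); print("offcut",b,o,S(o),b-a,r2.ravel())
for n,p,z in[("buf top",(490,220),155),("buf bot",(497,292),155),("gapL",(389,343),130),("gapR",(632,314),130),("chuteL",(312,358),108),("chuteFL",(335,570),68),("brk",(125,155),120)]: print(n,S(crop("top",p,z)))
print("cam",-cam("top")[2][:3,:3].T@cam("top")[2][:3,3])
E
```

```text
stand 0.12459088589131442 [608.1  -0.3] [-0.3 -0.7 -0.4  1.3  0.7 -0.5]
offcut 0.07418052563719264 [598.   57.4] [-2.8 58.5] -0.05041036025412178 [ 0.6 -1.1  0.8  1.6 -1.2  1.6 -0.2 -2.1]
buf top [  9.1 -47.5]
buf bot [-30.1 -46.8]
gapL [-48.1  13. ]
gapR [ -46.6 -120.8]
chuteL [-49.3  55.8]
chuteFL [-166.4   56.1]
brk [ 72.8 146.3]
cam [ 421.9   18.2 1269.1]
```

```bash
cat >> h.py <<'E'
from scipy.spatial.transform import Rotation as Ro
A,T=0.1246,np.array([608.1,-0.3])
def rs(): return np.array([[np.cos(A),-np.sin(A)],[np.sin(A),np.cos(A)]])
def go(sx,sy,z,yaw):  # stand xy, world z, yaw of the tool rel. stand -> shift & turn in tool axes
    s=robot.sense(); R=Ro.from_euler("xyz",s["ee_rot"]); W=np.r_[T+rs()@[sx,sy],z]
    q=(R.inv()*Ro.from_euler("xyz",[np.pi,0,A+yaw])).as_rotvec()
    print("turn",q.round(3),"shift",R.inv().apply(W-s["eef_pos"]).round(1),"now stand",((s["eef_pos"][:2]-T)@rs()).round(1),s["eef_pos"][2].round(1),"J",s["joint_pos"].round(2))
E
python3 -c "
from h import *
go(-5,148,200,np.pi/2)"
```

```text
turn [-1.00e-03  1.00e-03  1.13e+00] shift [-510.6 -204.2   30.9] now stand [-379.8  550.4] 230.8 J [ 1.12  0.29 -0.15  1.13  0.    1.43]
```

Emit:
move_arm(targets=[0,0,1.13,-510.6,-204.2,20,16,0,0,1.13,-510.6,-204.2,20,16,0,0,1.13,-510.6,-204.2,20,16,0,0,1.13,-510.6,-204.2,20,16,0,0,1.13,-510.6,-204.2,20,16])

```text
clock: 0.72
eef_pos: [403.9, 297.2, 219.8]
ee_rot: [-3.142, -0.0, 1.882]
contact_force: [1.1, 1.5, 1.1]
width: 15.9
grip_force: 0.0
```

```bash
python3 -c "
from h import *
go(-5,148,200,np.pi/2)"
```

```text
turn [-0.    -0.     0.187] shift [-199.4  125.8   19.8] now stand [-165.6  320.6] 219.8 J [ 0.49  0.25 -0.24  1.08  0.    1.75]
```

Emit:
move_arm(targets=[0,0,0.187,-199.4,125.8,19.8,16,0,0,0.187,-199.4,125.8,19.8,16,0,0,0.187,-199.4,125.8,19.8,16,0,0,0.187,-199.4,125.8,19.8,16,0,0,0.187,-199.4,125.8,19.8,16])

```text
clock: 1.35
eef_pos: [586.2, 145.9, 198.8]
ee_rot: [-3.141, 0.0, 1.697]
contact_force: [-0.5, -0.1, 0.1]
width: 16.0
grip_force: 0.0
```

```bash
python3 -c "
from h import *
go(-5,148,133,np.pi/2)"
```

```text
turn [-0.001  0.     0.002] shift [ 0.2 -1.4 65.8] now stand [ -3.5 147.8] 198.8 J [ 0.12  0.46  0.01  1.13 -0.    1.57]
```

Emit:
move_arm(targets=[0,0,0.002,0,-1.4,40,16,0,0,0.002,0,-1.4,66,16,0,0,0.002,0,-1.4,66,16,0,0,0.002,0,-1.4,66,16])

```text
clock: 1.85
eef_pos: [583.2, 148.9, 135.2]
ee_rot: [3.141, -0.0, 1.7]
contact_force: [-0.1, 0.3, 0.9]
width: 16.2
grip_force: 0.0
```

```bash
python3 - <<'E'
from h import *
i=robot.grab_frame("top")[140:260,200:360,::-1]
cv2.imwrite("pics/c2.png",cv2.resize(i,None,fx=5,fy=5,interpolation=cv2.INTER_CUBIC))
go(-5,148,133,np.pi/2);print(robot.sense()["contact_force"])
E
```

```text
turn [ 0.002 -0.     0.004] shift [-3.1  0.7  2.6] now stand [ -5.8 151.1] 135.6 J [ 0.13  0.5  -0.1   0.97  0.    1.57]
[-0.01254012  0.0718807   0.30885477]
```

View pics/c2.png

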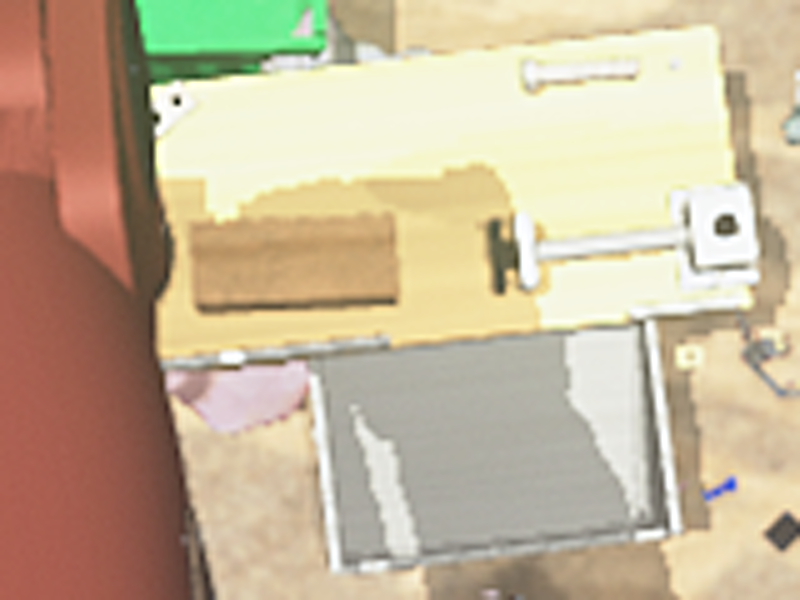

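The picture shows the block untouched at crop (192–398,213–310), and the fingers are behind its +y end under the arm. I'm starting the push along tool -x.

Emit:
move_arm(targets=[0,0,0,-12,0,2,16,0,0,0,-22,0,2,16,0,0,0,-30,0,2,16,0,0,0,-37,0,2,16,0,0,0,-44,0,2,16])

```text
clock: 2.52
eef_pos: [588.8, 104.4, 132.3]
ee_rot: [3.141, -0.0, 1.699]
contact_force: [-0.3, 1.0, 1.2]
width: 16.4
grip_force: 0.9
```

```bash
python3 - <<'E'
from h import *
go(-5,95,133,np.pi/2);print(robot.sense()["contact_force"])
E
```

```text
turn [ 0.    -0.     0.004] shift [-11.3   1.1  -0.7] now stand [ -6.1 106.3] 132.3 J [ 0.05  0.5  -0.11  0.96  0.    1.5 ]
[-0.32794417  1.02029458  1.22932564]
```

Emit:
move_arm(targets=[0,0,0,-6,0,0,16,0,0,0,-12,0,0,16,0,0,0,-18,0,0,16,0,0,0,-23,0,0,16,0,0,0,-27,0,0,16])

```text
clock: 3.15
eef_pos: [592.2, 77.7, 132.1]
ee_rot: [3.142, -0.0, 1.699]
contact_force: [0.3, 1.1, 0.8]
width: 15.6
grip_force: 0.9
```

Emit:
move_arm(targets=[0,0,0,-3,0,0,16,0,0,0,-6,0,0,16,0,0,0,-9,0,0,16,0,0,0,-12,0,0,16,0,0,0,-15,0,0,16])

```text
clock: 3.78
eef_pos: [593.9, 63.8, 132.2]
ee_rot: [3.142, -0.001, 1.7]
contact_force: [-0.2, 6.8, 1.7]
width: 16.0
grip_force: 2.9
```

```bash
python3 - <<'E'
from h import *
i=robot.grab_frame("top")[140:260,200:360,::-1]
cv2.imwrite("pics/c3.png",cv2.resize(i,None,fx=5,fy=5,interpolation=cv2.INTER_CUBIC))
go(-5,95,133,np.pi/2);print(robot.sense()["contact_force"])
E
```

```text
turn [ 0.    -0.001  0.004] shift [30.   1.2 -0.8] now stand [-6.1 65. ] 132.2 J [-0.02  0.5  -0.11  0.96  0.    1.43]
[-0.46580007  5.41534782  1.58555577]
```

View pics/c3.png

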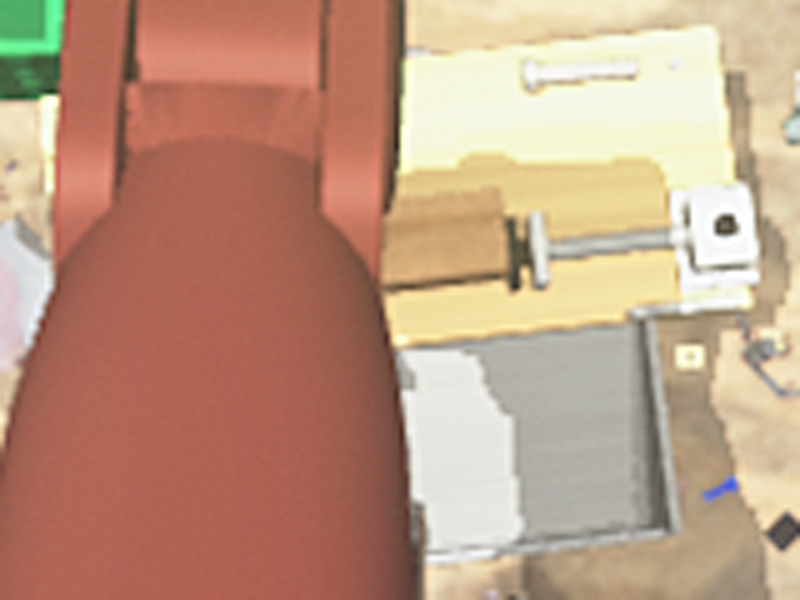

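The block is square and in contact with the buffer at crop x≈508. The stop has moved about 10 mm, at a tool force of about 6 N. From the gap position, the hard end should come at a TCP stand y of about 16–22; it is at 65 now.

Emit:
move_arm(targets=[0,0,0,-2.5,0,0,16,0,0,0,-5,0,0,16,0,0,0,-7.5,0,0,16,0,0,0,-10,0,0,16,0,0,0,-12,0,0,16])

```text
clock: 4.45
eef_pos: [595.5, 51.9, 132.2]
ee_rot: [3.142, -0.001, 1.7]
contact_force: [-0.9, 4.9, 1.7]
width: 16.2
grip_force: 2.9
```

Emit:
move_arm(targets=[0,0,0,-2.5,0,0,16,0,0,0,-5,0,0,16,0,0,0,-7.5,0,0,16,0,0,0,-9,0,0,16,0,0,0,-10,0,0,16])

```text
clock: 5.08
eef_pos: [596.7, 42.0, 132.2]
ee_rot: [3.142, -0.001, 1.7]
contact_force: [-0.6, 6.5, 2.0]
width: 16.2
grip_force: 2.9
```

```bash
python3 - <<'E'
from h import *
go(-5,30,133,np.pi/2);print(robot.sense()["contact_force"])
E
```

```text
turn [-0.    -0.001  0.004] shift [-13.3   1.   -0.9] now stand [-6.  43.3] 132.2 J [-0.05  0.5  -0.11  0.96  0.    1.39]
[-0.57060828  6.49480495  2.00629969]
```

Emit:
move_arm(targets=[0,0,0,-2,0,0,16,0,0,0,-4,0,0,16,0,0,0,-6,0,0,16,0,0,0,-7,0,0,16,0,0,0,-8,0,0,16])

```text
clock: 5.7
eef_pos: [597.8, 34.1, 132.1]
ee_rot: [-3.142, -0.001, 1.7]
contact_force: [-0.3, 5.9, 1.7]
width: 15.7
grip_force: 2.9
```

Emit:
move_arm(targets=[0,0,0,-1.5,0,0,16,0,0,0,-3,0,0,16,0,0,0,-4,0,0,16,0,0,0,-5,0,0,16])

```text
clock: 6.2
eef_pos: [598.4, 29.1, 132.1]
ee_rot: [-3.142, -0.001, 1.7]
contact_force: [-1.0, 5.8, 1.7]
width: 15.9
grip_force: 2.9
```

Emit:
move_arm(targets=[0,0,0,-1,0,0,16,0,0,0,-2,0,0,16,0,0,0,-2,0,0,16])

```text
clock: 6.58
eef_pos: [598.7, 27.0, 132.2]
ee_rot: [3.142, -0.001, 1.7]
contact_force: [-0.4, 5.3, 1.2]
width: 16.1
grip_force: 2.6
```

```bash
python3 - <<'E'
from h import *
i=robot.grab_frame("top")[140:260,200:360,::-1]
cv2.imwrite("pics/c4.png",cv2.resize(i,None,fx=5,fy=5,interpolation=cv2.INTER_CUBIC))
go(-5,28,133,np.pi/2);print(robot.sense()["contact_force"])
E
```

```text
turn [-0.    -0.001  0.004] shift [-0.3  1.  -0.9] now stand [-6.  28.3] 132.1 J [-0.08  0.5  -0.11  0.97  0.    1.36]
[-0.1279735   4.74704576  2.35105073]
```

View pics/c4.png

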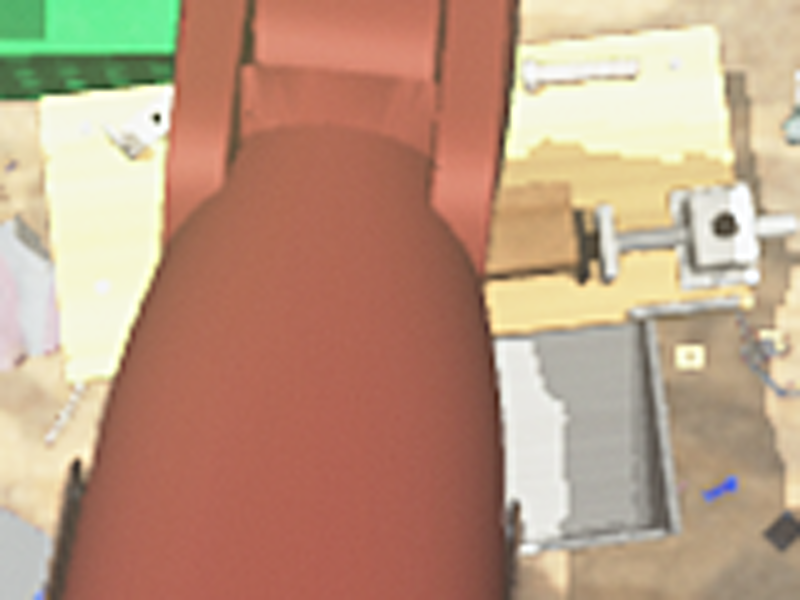

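The stop plate is at crop x≈605 and the block's end at 575. It is still sliding at about 5.5 N, so I continue in 2 mm steps.

Emit:
move_arm(targets=[0,0,0,-1,0,0,16,0,0,0,-2,0,0,16,0,0,0,-2,0,0,16])

```text
clock: 7.0
eef_pos: [598.9, 25.1, 132.2]
ee_rot: [-3.142, -0.001, 1.7]
contact_force: [-0.2, 4.8, 1.9]
width: 15.7
grip_force: 2.6
```

Emit:
move_arm(targets=[0,0,0,-1,0,0,16,0,0,0,-2,0,0,16,0,0,0,-2,0,0,16])

```text
clock: 7.38
eef_pos: [599.2, 23.0, 132.1]
ee_rot: [-3.142, -0.001, 1.7]
contact_force: [-1.7, 5.3, 1.5]
width: 15.8
grip_force: 2.6
```

Emit:
move_arm(targets=[0,0,0,-1,0,0,16,0,0,0,-2,0,0,16,0,0,0,-2,0,0,16])

```text
clock: 7.75
eef_pos: [599.4, 21.1, 132.1]
ee_rot: [-3.142, -0.001, 1.7]
contact_force: [-1.7, 4.8, 1.9]
width: 16.0
grip_force: 2.6
```

Emit:
move_arm(targets=[0,0,0,-1,0,0,16,0,0,0,-2,0,0,16,0,0,0,-2,0,0,16])

```text
clock: 8.12
eef_pos: [599.7, 19.1, 132.2]
ee_rot: [-3.142, -0.001, 1.7]
contact_force: [-0.8, 4.6, 2.4]
width: 15.9
grip_force: 2.6
```

Emit:
move_arm(targets=[0,0,0,-1,0,0,16,0,0,0,-2,0,0,16,0,0,0,-2,0,0,16])

```text
clock: 8.5
eef_pos: [599.9, 17.1, 132.2]
ee_rot: [-3.142, -0.001, 1.7]
contact_force: [-0.5, 5.6, 2.2]
width: 15.8
grip_force: 2.6
```

Emit:
move_arm(targets=[0,0,0,-1,0,0,16,0,0,0,-2,0,0,16,0,0,0,-2,0,0,16])

```text
clock: 8.88
eef_pos: [600.2, 15.1, 132.1]
ee_rot: [-3.142, -0.001, 1.7]
contact_force: [-0.8, 5.8, 2.0]
width: 15.9
grip_force: 2.6
```

Emit:
move_arm(targets=[0,0,0,-1,0,0,16,0,0,0,-2,0,0,16,0,0,0,-2,0,0,16])

```text
clock: 9.25
eef_pos: [600.4, 13.4, 132.2]
ee_rot: [-3.142, -0.002, 1.7]
contact_force: [-0.2, 6.6, 2.6]
width: 15.8
grip_force: 3.1
```

Emit:
move_arm(targets=[0,0,0,-0.7,0,0,16,0,0,0,-1.2,0,0,16,0,0,0,-1.2,0,0,16])

```text
clock: 9.62
eef_pos: [600.4, 12.9, 132.2]
ee_rot: [-3.142, -0.003, 1.7]
contact_force: [-0.2, 9.2, 2.3]
width: 16.3
grip_force: 4.6
```

Emit:
move_arm(targets=[0,0,0,-0.5,0,0,16,0,0,0,-1,0,0,16,0,0,0,-1,0,0,16,0,0,0,-1,0,0,16])

```text
clock: 10.12
eef_pos: [600.5, 12.3, 132.2]
ee_rot: [-3.142, -0.004, 1.701]
contact_force: [-0.5, 11.6, 3.9]
width: 15.9
grip_force: 5.7
```

Force is 11.6 N at the tool, so about 10 N on the stop and at its hard end. I'm backing off.

Emit:
move_arm(targets=[0,0,0,3,0,0,16,0,0,0,10,0,0,16,0,0,0,25,0,0,16,0,0,0,25,0,-30,16,0,0,0,25,0,-70,16])

```text
clock: 10.75
eef_pos: [596.6, 36.0, 202.0]
ee_rot: [-3.139, -0.0, 1.7]
contact_force: [-0.0, 0.4, 0.4]
width: 15.9
grip_force: 0.0
```

```bash
python3 - <<'E'
from h import *
go(50,-50,200,np.pi)
E
```

```text
turn [-0.002 -0.002 -1.566] shift [-87.7  56.5   1.8] now stand [-6.9 37.5] 202.0 J [-0.06  0.45  0.    1.13 -0.    1.38]
```

Emit:
move_arm(targets=[0,0,-1.566,-87.7,56.5,2,45,0,0,-1.566,-87.7,56.5,2,45,0,0,-1.566,-87.7,56.5,2,45,0,0,-1.566,-87.7,56.5,2,45,0,0,-1.566,-87.7,56.5,2,45])

```text
clock: 11.38
eef_pos: [664.8, -44.1, 199.8]
ee_rot: [-3.141, -0.0, 2.643]
contact_force: [0.4, 0.5, 0.2]
width: 44.9
grip_force: 0.0
```

```bash
python3 - <<'E'
from h import *
go(50,-50,200,np.pi)
E
```

```text
turn [-0.    -0.001 -0.623] shift [ 1.  -0.1 -0.2] now stand [ 50.8 -50.5] 199.8 J [-0.18  0.58  0.22  1.21 -0.    0.32]
```

Emit:
move_arm(targets=[0,0,-0.623,0,0,0,45,0,0,-0.623,0,0,0,45,0,0,-0.623,0,0,0,45,0,0,-0.623,0,0,0,45,0,0,-0.623,0,0,0,45])

```text
clock: 12.0
eef_pos: [664.8, -44.0, 200.0]
ee_rot: [-3.141, -0.0, -3.024]
contact_force: [0.1, 0.2, -0.6]
width: 45.2
grip_force: 0.0
```

```bash
python3 - <<'E'
from h import *
i=robot.grab_frame("top")[140:260,200:360,::-1]
cv2.imwrite("pics/c5.png",cv2.resize(i,None,fx=5,fy=5,interpolation=cv2.INTER_CUBIC))
go(48,-52,131,np.pi);print(robot.sense()["contact_force"])
E
```

```text
turn [-0.    -0.    -0.008] shift [ 2.9 -1.5 69. ] now stand [ 50.9 -50.5] 200.0 J [-0.18  0.58  0.22  1.21 -0.   -0.29]
[ 0.53312841  0.72068409 -0.02643433]
```

View pics/c5.png

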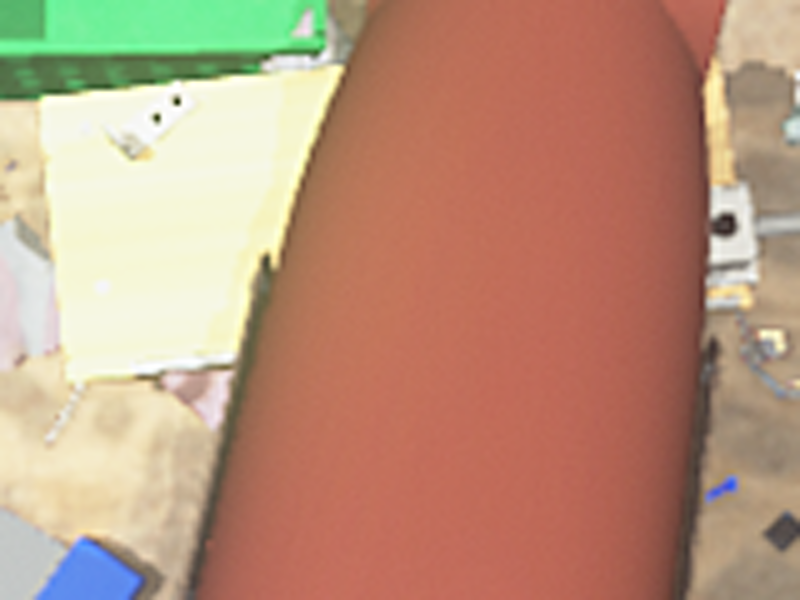

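The view is blocked by the arm, but nothing unexpected is visible. I lower behind the offcut.

Emit:
move_arm(targets=[0,0,-0.008,3,-1.5,35,45,0,0,-0.008,3,-1.5,60,45,0,0,-0.008,3,-1.5,71,45,0,0,-0.008,3,-1.5,71,45])

```text
clock: 12.55
eef_pos: [661.9, -46.2, 128.8]
ee_rot: [3.141, -0.001, -3.016]
contact_force: [-0.2, -0.1, 0.5]
width: 45.1
grip_force: 0.0
```

Emit:
move_arm(targets=[0,0,0,6,0,0,45,0,0,0,12,0,0,45,0,0,0,18,0,0,45,0,0,0,23,0,0,45,0,0,0,28,0,0,45])

```text
clock: 13.18
eef_pos: [634.3, -50.0, 129.5]
ee_rot: [-3.141, 0.001, -3.015]
contact_force: [0.5, 0.5, 0.6]
width: 45.2
grip_force: 0.9
```

```bash
python3 - <<'E'
from h import *
go(48,-52,131,np.pi);s=robot.sense();print(s["contact_force"],s["wrist_torque"])
E
```

```text
turn [-0.     0.001  0.002] shift [-28.2   0.6  -1.5] now stand [ 19.8 -52.6] 129.5 J [-0.19  0.57  0.    1.01 -0.   -0.32]
[0.52371203 0.46754381 0.59454062] [ 0.07215558 -0.36118659 -0.0264952 ]
```

Emit:
move_arm(targets=[0,0,0,4,0,0,45,0,0,0,8,0,0,45,0,0,0,12,0,0,45,0,0,0,16,0,0,45,0,0,0,20,0,0,45])

```text
clock: 13.8
eef_pos: [614.3, -52.5, 129.2]
ee_rot: [3.142, -0.0, -3.015]
contact_force: [3.1, 0.0, 1.2]
width: 44.9
grip_force: 0.9
```

Emit:
move_arm(targets=[0,0,0,2,0,0,45,0,0,0,4,0,0,45,0,0,0,6,0,0,45,0,0,0,8,0,0,45,0,0,0,10,0,0,45])

```text
clock: 14.42
eef_pos: [604.5, -53.7, 129.1]
ee_rot: [3.142, 0.0, -3.015]
contact_force: [1.5, -0.1, 1.4]
width: 45.3
grip_force: 0.8
```

Emit:
move_arm(targets=[0,0,0,4,0,0,45,0,0,0,8,0,0,45,0,0,0,12,0,0,45,0,0,0,16,0,0,45,0,0,0,20,0,0,45])

```text
clock: 15.05
eef_pos: [584.2, -56.3, 129.0]
ee_rot: [3.141, -0.0, -3.015]
contact_force: [0.2, 0.1, 0.2]
width: 44.8
grip_force: 0.0
```

```bash
python3 - <<'E'
from h import *
i=robot.grab_frame("side")[160:270,220:370,::-1]
cv2.imwrite("pics/c6.png",cv2.resize(i,None,fx=5,fy=5,interpolation=cv2.INTER_CUBIC))
go(48,-52,131,np.pi);s=robot.sense();print(s["contact_force"])
E
```

```text
turn [ 0.    -0.001  0.002] shift [-79.1   0.4  -2. ] now stand [-31.1 -52.5] 129.0 J [-0.22  0.48 -0.15  0.94 -0.   -0.35]
[ 0.10656637 -0.77371503 -0.61707726]
```

View pics/c6.png

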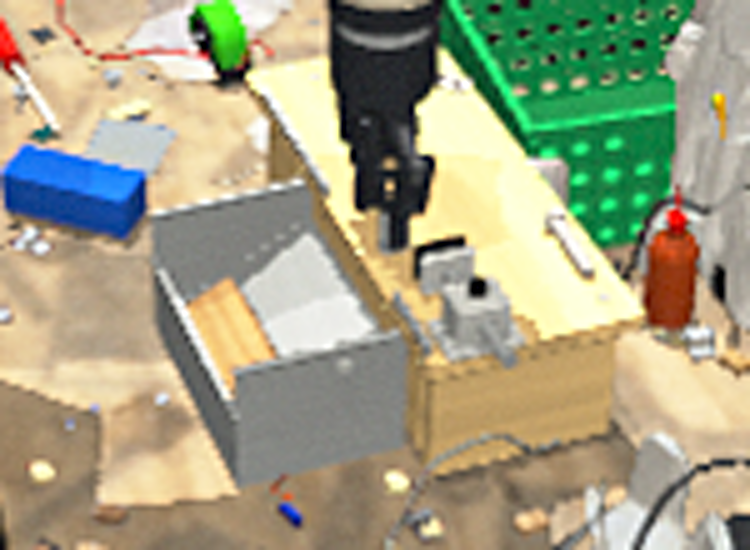

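The offcut lies in the chute by its end lip, at crop (235,330). The bolt is still in place at (570,245). I raise the tool clear, let it settle, and hand in.

Emit:
move_arm(targets=[0,0,0,-4,0,-40,45,0,0,0,-4,0,-80,45,0,0,0,-4,0,-110,45,0,0,0,-4,0,-110,45,0,0,0,-4,0,-110,45])

```text
clock: 15.72
eef_pos: [588.3, -55.7, 238.4]
ee_rot: [3.141, -0.001, -3.015]
contact_force: [-0.1, -0.3, -0.7]
width: 44.7
grip_force: 0.0
```

```bash
python3 -c "
from cell import robot
s=robot.sense();print(s['eef_pos'],s['contact_force']);print(robot.hand_in())"
```

```text
[588.30967023 -55.69377968 238.37685605] [-0.0517157  -0.3158778  -0.72585544]
the job is handed in; nothing more can be done
None
```

Job handed in at about 16 s: the stop was pushed to its hard end with about 10 N estimated on the buffer (11.6 N read at the tool), the offcut lies in the chute and the arm is clear; no verdict was returned.

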